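# Clamp the fragile clay heads

### The job

Get the row clamp ready and clamp the little terracotta heads in it: put the gouge lying in its bay into the tool tray, turn the dial's sleeve to five dots, and stand every head upright on the black pad between jaw and fence, handling the heads very gently (a light grip, well under 20 N) as they crack easily. When all of that is done, swing the click handle clockwise until the jaw is fully closed and the handle breaks over, then let it spring straight; leave the other things on the bench where they are.

Things in the scene. Friction and masses are not known exactly. Their poses are not given: they have to be found in the camera images.
- clamp: Fixed grey row clamp, long along its y (bed 135 x 425 mm, top 12 mm above the bench). Origin at the middle of its bay, at bench height; x points from jaw to fence (away from the robot), z up. Dial and sleeve at y = +170 mm, gearbox with the click handle at y = -165 mm.
- bay (a point): middle of the bay on the black pad, 12 mm above the bench, axes as the clamp's. The bay is 236 mm long (y -118 to +118 mm, closed by wooden end cheeks) between the fixed wooden fence (face at x = +41 mm) and the moving wooden jaw on the robot's side (face at x = -41 mm when open). Fence, jaw and cheeks stand 20 mm above the pad. It takes four heads in one row, 60 mm apart.
- sleeve (a joint): Upright knurled sleeve on the dial, 42 mm across. Turns about its vertical axis in sprung clicks 0.45 rad apart: 0 = one dot, 0.45 = two, 0.90 = three, 1.35 = four, 1.80 = five, 2.25 = six. Grows clockwise seen from above. Its white line points at the group of white dots on the dial. Takes about 0.1 to 0.2 N m; settles into the nearest click when let go.
- sleeve_grip (a point): on the sleeve's axis, 48 mm above the bench, 15 mm below its top: height to grip it, from above, at any yaw; turns with the sleeve. The sleeve's round body is 38 mm high, z = 25 to 63 mm
- screw (a joint): angle of the clamp's screw under the click handle, rad: 0 = jaw open, 1.1 = fully tight, at its stop. Grows as the handle swings clockwise seen from above. Moves the jaw 28.6 mm per rad towards the fence; at 1.1 it leaves 50.5 mm. Friction 0.25 N m; stays where left.
- handle (a joint): break-over hinge of the click handle, rad: 0 = straight, 0.30 = its end stop. Sprung straight until the torque on it passes 1 N m (10 N at handle_grip; 12.5 N at 0.2 rad), which is after the screw reaches its stop; then it gives way clockwise by 0.2 rad or so, and springs back when let go.
- handle_grip (a point): middle of the click handle's black grip, 56 mm above the bench, 135 mm from the screw axis, 105 mm from the break-over hinge; x axis outward along the handle. Bar 17 mm wide and high (z 47 to 65 mm), 85 mm long. It starts pointing to the clamp's -y, and tightening swings it clockwise by 1.1 rad and then the break-over, until it points roughly to the robot.
- screw_axis (a point): point on the vertical screw axis on top of the gearbox, at the height of the handle, 56 mm above the bench
- gouge: carving gouge left lying along the clamp's bay. Origin on its underside, x axis towards the blade tip. Wooden handle 24 x 24 mm in section, x = -82 to +13 mm; thin steel blade from +13 to +88 mm; 110 g. Balance point about 20 mm behind the origin (x = -20 mm), a good place to grip.
- tray: fixed shallow wooden tool tray to the left of the clamp, 115 x 195 mm outside (long along its y), walls 5 mm thick and 22 mm high, floor about 5 mm; origin under its centre
- head1: small fragile terracotta head, a squat round standing cylinder 50 mm across and 54 mm high with a carved face, 160 to 260 g, bottom-heavy; origin at the centre of its underside, z up. May be absent (None). Cracks if the fingers press it with more than 20 N: grip it with 5 to 10 N.
- head2: small fragile terracotta head, a squat round standing cylinder 50 mm across and 54 mm high with a carved face, 160 to 260 g, bottom-heavy; origin at the centre of its underside, z up. May be absent (None). Cracks if the fingers press it with more than 20 N: grip it with 5 to 10 N.
- head3: small fragile terracotta head, a squat round standing cylinder 50 mm across and 54 mm high with a carved face, 160 to 260 g, bottom-heavy; origin at the centre of its underside, z up. May be absent (None). Cracks if the fingers press it with more than 20 N: grip it with 5 to 10 N.
- head4: small fragile terracotta head, a squat round standing cylinder 50 mm across and 54 mm high with a carved face, 160 to 260 g, bottom-heavy; origin at the centre of its underside, z up. May be absent (None). Cracks if the fingers press it with more than 20 N: grip it with 5 to 10 N.
- jar: small closed amber jar with an aluminium cap, 58 mm across and 42 mm high, origin under its centre; not part of the job, stands among the heads
- gouge_b: another carving gouge, lying on the bench beyond the clamp; leave it
- gouge_c: another carving gouge, lying on the bench beyond the clamp; leave it
- mallet: heavy wooden carver's mallet on the left of the bench; leave it
- rule: steel rule 300 mm long, lying on the bench; leave it
- pencil: flat carpenter's pencil, lying on the bench; leave it
- wedge: small wooden wedge block 70 x 35 x 20 mm beyond the tray; leave it
- tin: white tin 80 mm across, 100 mm high; leave it

How it is judged:
By the outcome, as a careful person would: the job done as asked, in the order asked, and still so for the second after the job is handed in, with the robot touching nothing.
Of head1, head2, head3, head4 only 2 to 4 are there at a start; the rules pass over those that are not, and their reading is None.
At some moment in a run one of head1, head2, head3, head4 may be knocked a few centimetres aside while the robot is not near it.
It also fails if it takes over 210 s, if anything falls off the work surface, if the arm or the gripper's body presses on something with over 40 N, if the wrist force passes 120 N, or if a joint passes its speed limit or range.

### The arm

A 6-joint arm with a two-finger parallel gripper is mounted at the origin on the work surface. World frame = base frame: x ahead of the robot, y to its left, z up, the work surface at z = 0. Lengths are in m, angles in rad, forces in N, time in s.
With the tool pointing down it reaches from about 0.4 to 0.925 m from the base axis. Payload 12.5 kg.
Tool frame: the origin (TCP) lies midway between the tips of the shut fingers; the grasp point (between the pads) lies 19 mm behind it; z points along the fingers, y is the line along which they close (so a half turn about z gives the same grasp; the last joint's range is limited). The gripper opens to 95 mm and grips with 3 to 60 N. Pads are 20 mm wide; open, the fingers measure 119 mm over their backs; the gripper's body (75 mm by 180 mm) begins 59 mm behind the grasp point.
Start: joints at [-1.445, 0.491, 1.559, -0, 1.092, -0.106], TCP at [0.144, -0.608, 0.215] pointing down, gripper open.
Joint ranges: [-3.1, 3.1], [-0.84, 2.19], [0.05, 2.79], [-1.13, 4.28], [0.06, 2.93], [-2.69, 2.69]. Speed limits (rad/s): [2.22, 2.22, 2.79, 3.14, 3.14, 3.14].

### API

Orientations are given as a 3x3 rotation matrix whose columns are the frame's x, y, z axes.
In Python, from plant import arm, grab_frame, hand_in gives the robot as it stands (arm), with the cameras as plain functions and the job as plain functions.
- The arm moves only by the shell command python3 shift.py 'ROWS' [FORCE]. ROWS is a JSON list of rows, 1 to 20 of them, each of 7 numbers: the opening from 0.0 (shut) to 1.0 (fully open), then dx, dy, dz in units of 100 mm, then a rotation vector rx, ry, rz in units of 0.25 rad; each row is the pose to reach, as a shift and turn from the pose commanded when the command began, along the tool's axes at that moment; what a row does not reach only later rows make up. A row lasts 1/12 s, in which the tool goes at most 0.0417 m and 0.125 rad, less where a joint would pass 70% of its speed; a pose out of reach is approached as far as the arm can. The fingers move at their own pace and stop on an object; FORCE is the grip in N (left out, the last holds). Time passes only in rows, so rows that do not move let the fingers close. It prints the time, the measured TCP pose, the force, the opening and the grip force at its end. Input that does not fit is refused with a message, and nothing moves.
- arm.read_state(): the state, without advancing time (a new reading comes with each control period).
- grab_frame(name): name is "scene" or "top" or "wrist"; returns a dict with "pixels" (400x640x3 uint8, red, green, blue), "fov_y" (degrees; the focal length in pixels is half the picture's height over the tangent of half this angle, whatever the lens; pixels are square), "cx", "cy" (the principal point, pixels), "k1" (the pictures are not rectified: a ray, as slopes to the right and down, at radius r is drawn at 1 + k1 r^2 times it, then the intrinsics apply), "eye" and "orientation" of the camera in the world; the wrist camera has in their place "mount" (4x4, takes a point from camera to tool coordinates, whose origin is the TCP and whose axes are the flange's). Camera axes: x right, y down, z forward; pixel columns grow to the right and rows downward; lengths in m; the calibration is good to about 2 mm. A picture is of the moment at which its call begins: read the wrist's pose just before it. There is no depth.
- hand_in(): hands the job in; it is judged then, once.
The state is a dict: "clock": time; "joint_pos": joint angles; "qvel": joint speeds; "tau": joint torques, N m; "ee_pos": TCP position; "tool_rot": TCP orientation; "ft_force": force on the tool from outside, world axes, zero at the start; "wrist_torque": the same for the moment, N m; "opening": opening from 0.0 (shut) to 1.0 (fully open); "finger_force": force on a finger pad.
Only numpy, scipy, OpenCV 4.12 (cv2) and the standard library are available. Lean on these libraries where they do the work, as an engineer would, in place of code of your own. Each camera call takes 0.05 s, during which the arm holds its last target. There are 200 camera calls.

## Working session

There is one attempt and no reset: what is moved stays moved. The work goes in short steps, Python scripts to look and compute and a shell command to move; the robot and the scene stay as the last step left them, time stands still between calls to the robot, and variables do not carry over. Pictures are saved under pics/ and viewed, at most 14 in all, crops included, and the job is handed in when it is done.

```bash
ls; mkdir -p pics; python3 - <<'E'
from plant import arm, grab_frame, hand_in
import cv2
s=arm.read_state(); print({k:s[k] for k in('clock','ee_pos','tool_rot','opening')})
for n in('scene','top'):
    f=grab_frame(n); cv2.imwrite(f'pics/{n}0.png',f['pixels'][:,:,::-1]); print(n,{k:v for k,v in f.items() if k!='pixels'})
E
```

```text
pics
plant.py
shift.py
{'clock': 0.0, 'ee_pos': array([ 0.14356837, -0.60802014,  0.21405331]), 'tool_rot': array([[ 9.73253573e-01,  2.29733453e-01, -1.53439104e-04],
       [ 2.29733480e-01, -9.73252947e-01,  1.10874454e-03],
       [ 1.05380653e-04, -1.11433969e-03, -9.99999374e-01]]), 'opening': 1.0020613021313958}
scene {'fov_y': 57.066247277265745, 'cx': 317.8728496852823, 'cy': 197.97353749058095, 'k1': -0.0500909989149251, 'eye': array([ 1.14548997, -0.38960934,  0.73918793]), 'orientation': array([[ 6.30387908e-01,  5.23387945e-01, -5.73302839e-01],
       [ 7.76280103e-01, -4.24512718e-01,  4.66023771e-01],
       [ 5.36877482e-04, -7.38819336e-01, -6.73903331e-01]])}
top {'fov_y': 52.885726898752644, 'cx': 313.27244677794477, 'cy': 206.09194387530928, 'k1': -0.051547951783433375, 'eye': array([0.32560519, 0.08832454, 1.33850824]), 'orientation': array([[ 0.0135501 , -0.98282945,  0.18401813],
       [-0.99983078, -0.01102768,  0.01472401],
       [-0.0124419 , -0.1841865 , -0.98281256]])}
```

View pics/top0.png

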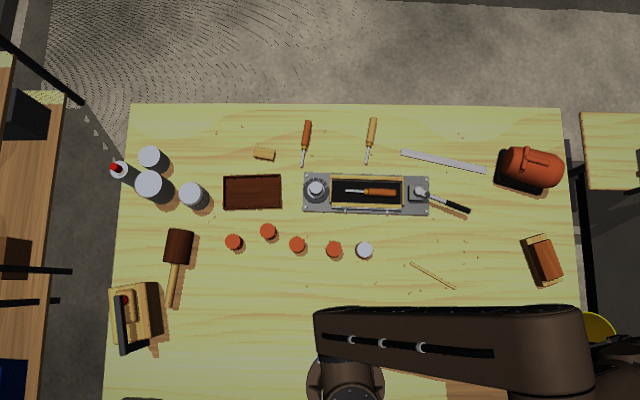

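View pics/scene0.png

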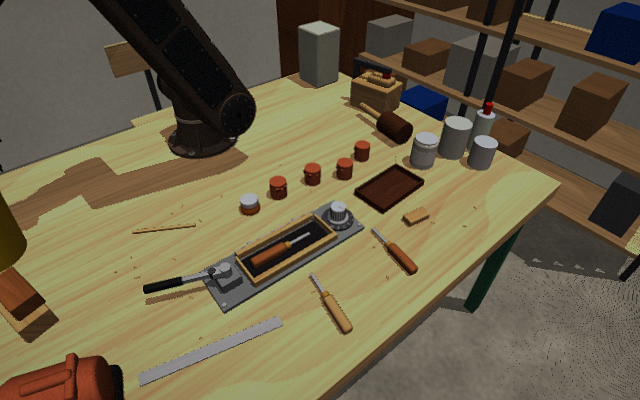

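The top view shows four heads at about (234,242), (268,231), (297,244) and (334,250), with the jar at (364,250). The tray is at (252,192) and the clamp bed spans (304–429, 172–216). The gouge lies in the bay with its blade to the left. The scene view agrees.

```bash
cat > h.py <<'E'
import numpy as np, cv2
from plant import arm, grab_frame, hand_in
from scipy.optimize import least_squares
def cam(f,st=None):
    F=200/np.tan(np.radians(f['fov_y'])/2)
    K=np.array([[F,0,f['cx']],[0,F,f['cy']],[0,0,1]]); D=np.array([f['k1'],0,0,0,0])
    if 'mount' in f:
        T=np.eye(4);T[:3,:3]=st['tool_rot'];T[:3,3]=st['ee_pos'];M=T@f['mount'];R,e=M[:3,:3],M[:3,3]
    else: R,e=f['orientation'],f['eye']
    return K,D,np.array(R),np.array(e)
def grab(n,save=None):
    st=arm.read_state(); f=grab_frame(n); im=f['pixels'][:,:,::-1].copy()
    if save: cv2.imwrite(f'pics/{save}.png',im)
    return im,cam(f,st)
def proj(c,P):
    K,D,R,e=c; P=np.atleast_2d(P).astype(float)
    return cv2.projectPoints(((P-e)@R).reshape(-1,1,3),np.zeros(3),np.zeros(3),K,D)[0].reshape(-1,2)
def ray(c,uv):
    K,D,R,e=c; u=cv2.undistortPoints(np.array(uv,float).reshape(-1,1,2),K,D).reshape(-1,2)
    return np.c_[u,np.ones(len(u))]@R.T
def onz(c,uv,z):
    d=ray(c,uv); e=c[3]; return e+d*((z-e[2])/d[:,2])[:,None]
def tri(c1,u1,c2,u2):
    out=[]
    for a,b in zip(ray(c1,u1),ray(c2,u2)):
        A=np.c_[a,-b]; s=np.linalg.lstsq(A,c2[3]-c1[3],rcond=None)[0]
        p,q=c1[3]+a*s[0],c2[3]+b*s[1]; out.append([*((p+q)/2),np.linalg.norm(p-q)])
    return np.array(out)
def terra(im,amin=40):
    h=cv2.cvtColor(im,cv2.COLOR_BGR2HSV); m=((h[...,0]<11)&(h[...,1]>140)&(h[...,2]>70)).astype(np.uint8)
    n,l,s,c=cv2.connectedComponentsWithStats(m); return [(c[i].round(1),s[i][:5]) for i in range(1,n) if s[i][4]>amin]
E
python3 - <<'E'
from h import *
T,ct=grab('top');S,cs=grab('scene')
for n,I in(('top',T),('scene',S)):
    for c,s in terra(I):print(n,c,s)
a=cv2.resize(T[150:280,215:475],(800,400),interpolation=cv2.INTER_CUBIC)
b=cv2.resize(S[150:310,135:455],(800,400),interpolation=cv2.INTER_CUBIC)
cv2.imwrite('pics/tz.png',a);cv2.imwrite('pics/sz.png',b)
E
```

```text
top [536.7 165.7] [ 508  146   56   40 1512]
top [113.1 165.8] [110 162   8   8  49]
top [254.4 188.8] [226 176  54  30 938]
top [267.3 230.9] [260 224  16  16 186]
top [172.1 246. ] [168 230  10  32  88]
top [232.3 241.4] [225 234  15  16 184]
top [296.6 244.4] [289 237  16  16 188]
top [333.3 248.9] [326 242  16  15 189]
scene [489.3 106.4] [486 102   8  13  47]
scene [362.3 144.6] [355 141  15   8  99]
scene [344.8 162.5] [337 158  16  10 126]
scene [312.  167.8] [304 163  17  10 128]
scene [277.6 181.3] [270 176  16  11 149]
scene [ 42.1 383.1] [   0  353   75   47 2164]
scene [ 86.8 379.2] [ 76 356  26  44 855]
```

View pics/tz.png

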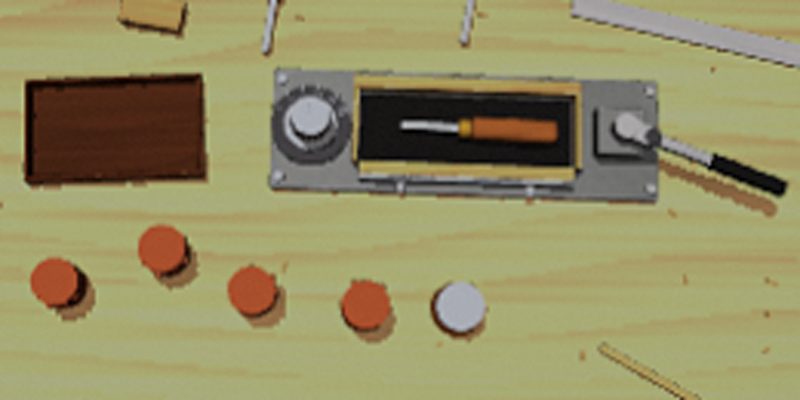

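View pics/sz.png

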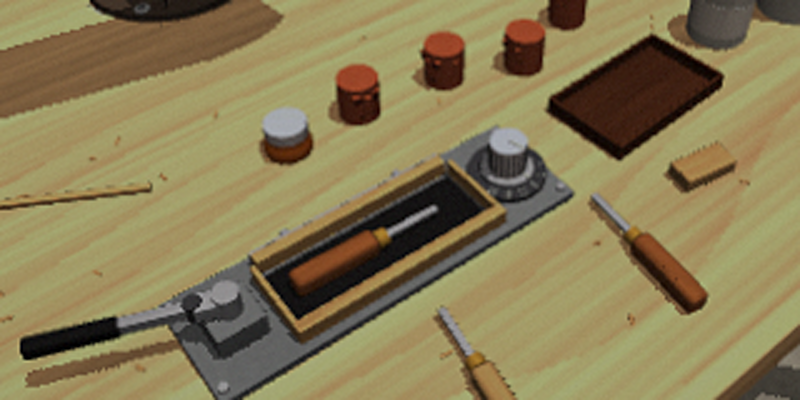

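The zoomed top crop gives these points:
- **Bed corners:** (275,70), (658,82), (657,201), (270,187).
- **Sleeve top:** (310,118).
- **Gouge:** butt (557,131), tip (400,125).
- **Handle grip:** (750,175).
- **Tray corners:** (25,80), (203,74), (207,179), (27,183).

The scene crop shows the same things, and I'll triangulate from the two.

```bash
python3 - <<'E'
from h import *
np.set_printoptions(precision=4,suppress=True)
T,ct=grab('top');S,cs=grab('scene')
t=lambda p:np.array(p)*260/800+[215,150]-0.3
s=lambda p:np.array(p)*.4+[135,150]-0.3
bt=t([(275,70),(658,82),(657,201),(270,187)]); b=onz(ct,bt,.012); print('bed top',b, b.mean(0))
bs=s([(573,192),(225,399),(165,303),(498,127)]); print('bed scene',onz(cs,bs,.012));print(tri(ct,bt,cs,bs))
print('heads',tri(ct,[(333.3,248.9),(296.6,244.4),(267.3,230.9),(232.3,241.4)],cs,[(277.6,181.3),(312,167.8),(344.8,162.5),(362.3,144.6)]))
print('sleeve',tri(ct,t([(310,118)]),cs,s([(508,136)])))
print('grip,screw',tri(ct,t([(750,175),(627,125)]),cs,s([(68,334),(225,294)])))
print('gouge butt,tip',tri(ct,t([(557,131),(400,125)]),cs,s([(295,280),(437,208)])))
print('tray z.022',onz(ct,t([(25,80),(203,74),(207,179),(27,183)]),.022),tri(ct,t([(25,80),(203,74),(207,179),(27,183)]),cs,s([(722,77),(620,146),(551,103),(652,37)])))
print('jar',tri(ct,t([(460,306)]),cs,s([(285,125)])))
E
```

```text
bed top [[ 0.6904  0.1412  0.012 ]
 [ 0.6815 -0.2831  0.012 ]
 [ 0.5479 -0.2767  0.012 ]
 [ 0.5586  0.1443  0.012 ]] [ 0.6196 -0.0686  0.012 ]
bed scene [[ 0.6943  0.1378  0.012 ]
 [ 0.6809 -0.2778  0.012 ]
 [ 0.5516 -0.2726  0.012 ]
 [ 0.5647  0.1426  0.012 ]]
[[ 0.6915  0.1412  0.0075  0.0003]
 [ 0.6816 -0.2802  0.0149  0.0046]
 [ 0.5491 -0.2746  0.0107  0.0051]
 [ 0.5602  0.1454  0.0069  0.0022]]
heads [[0.4283 0.0415 0.0495 0.0004]
 [0.4414 0.1595 0.0497 0.0001]
 [0.484  0.2555 0.0494 0.0009]
 [0.4481 0.367  0.0499 0.0002]]
sleeve [[0.6243 0.1019 0.0652 0.0018]]
grip,screw [[ 0.5685 -0.3629  0.0608  0.0002]
 [ 0.6199 -0.2337  0.0649  0.0004]]
gouge butt,tip [[ 0.6205 -0.1655  0.0308  0.0009]
 [ 0.6271  0.0035  0.0222  0.0002]]
tray z.022 [[0.6737 0.4169 0.022 ]
 [0.6823 0.22   0.022 ]
 [0.5649 0.2123 0.022 ]
 [0.5582 0.4082 0.022 ]] [[0.6742 0.4172 0.0155 0.0035]
 [0.6828 0.2205 0.0221 0.0015]
 [0.5697 0.2168 0.0107 0.0088]
 [0.5606 0.4113 0.0124 0.0019]]
jar [[ 0.4296 -0.0591  0.0356  0.0011]]
```

The manual's scale: shifts go in units of 100 mm and turns go in units of 0.25 rad. Converting my numbers, 0.5 m is 5, -0.1 m is -1, -1.316 rad is -5.264.

```bash
python3 shift.py '[[1,5,-4,-1,0,0,-5.264],[1,5,-4,-1,0,0,-5.264],[1,5,-4,-1,0,0,-5.264],[1,5,-4,-1,0,0,-5.264],[1,5,-4,-1,0,0,-5.264],[1,5,-4,-1,0,0,-5.264],[1,5,-4,-1,0,0,-5.264],[1,5,-4,-1,0,0,-5.264],[1,5,-4,-1,0,0,-5.264],[1,5,-4,-1,0,0,-5.264],[1,5,-4,-1,0,0,-5.264],[1,5,-4,-1,0,0,-5.264],[1,5,-4,-1,0,0,-5.264],[1,5,-4,-1,0,0,-5.264],[1,5,-4,-1,0,0,-5.264],[1,5,-4,-1,0,0,-5.264],[1,5,-4,-1,0,0,-5.264],[1,5,-4,-1,0,0,-5.264],[1,5,-4,-1,0,0,-5.264],[1,5,-4,-1,0,0,-5.264]]' 8; python3 - <<'E'
from h import *
np.set_printoptions(precision=4,suppress=True)
im,c=grab('wrist','w1');print(c[3],c[2],c[0]);np.savez('w1.npz',K=c[0],D=c[1],R=c[2],e=c[3]);print(arm.read_state()['ee_pos'],arm.read_state()['joint_pos'])
E
```

```text
clock: 1.97
ee_pos: [0.5378, -0.1049, 0.3145]
tool_rot: [[0.024, 1.0, -0.0], [1.0, -0.024, -0.0], [-0.0, -0.0, -1.0]]
ft_force: [-0.4, -0.6, 0.7]
opening: 1.0
finger_force: 0.0
[ 0.5405 -0.0285  0.4852] [[ 0.9997 -0.0225 -0.0075]
 [-0.0236 -0.9623 -0.2711]
 [-0.0011  0.2712 -0.9625]] [[307.4469   0.     320.2298]
 [  0.     307.4469 201.3097]
 [  0.       0.       1.    ]]
[ 0.5378 -0.105   0.3145] [-0.3134  0.2912  1.6055 -0.0002  1.2452 -0.2889]
```

View pics/w1.png

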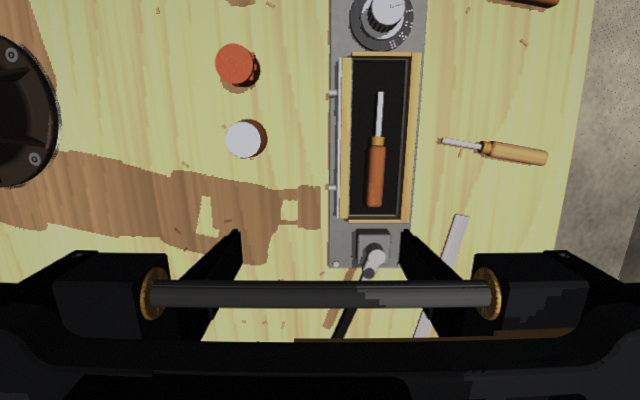

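The wrist view shows the gouge with its butt at (374,207) and tip at (380,92). The bay's fence is at x≈412, the jaw at x≈347, the sleeve at (386,12), the jar at (246,139) and head1 at (236,64). I'll take a second, lower view over the clamp.

In the tool's units: 0.083 m is 0.83, -0.08 m is -0.8.

```bash
python3 shift.py '[[0.45,-0.8,0.83,0.6,0,0,0],[0.45,-0.8,0.83,0.6,0,0,0],[0.45,-0.8,0.83,0.6,0,0,0],[0.45,-0.8,0.83,0.6,0,0,0],[0.45,-0.8,0.83,0.6,0,0,0],[0.45,-0.8,0.83,0.6,0,0,0],[0.45,-0.8,0.83,0.6,0,0,0]]' 20; python3 - <<'E'
from h import *
np.set_printoptions(precision=4,suppress=True)
im,c=grab('wrist','w2');np.savez('w2.npz',K=c[0],D=c[1],R=c[2],e=c[3])
g=cv2.cvtColor(im,cv2.COLOR_BGR2HSV)
E
```

```text
clock: 2.6
ee_pos: [0.6189, -0.1859, 0.2557]
tool_rot: [[0.023, 1.0, 0.001], [1.0, -0.023, -0.0], [-0.0, 0.001, -1.0]]
ft_force: [0.1, -0.4, 0.6]
opening: 0.565
finger_force: 0.0
```

View pics/w2.png

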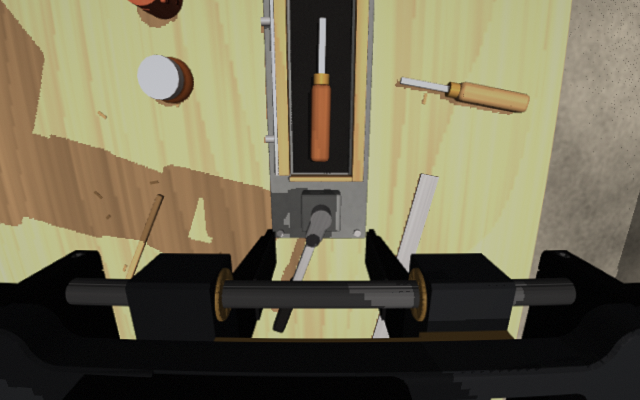

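The lower view shows the gouge butt at (320,160), the ferrule at (321,84) and the tip at (323,18). The inner corners at the near cheek are (290,176) and (352,176), and the gearbox knob is at (321,220).

```bash
python3 - <<'E'
from h import *
np.set_printoptions(precision=4,suppress=True)
L=lambda n:[np.load(n)[k] for k in('K','D','R','e')]
a,b=L('w1.npz'),L('w2.npz')
A=[(374,206),(377,141),(380,92)];B=[(320,160),(321,78),(323,18)]
print(tri(a,A,b,B)); print(onz(b,B,.03)); print(onz(a,A,.03))
T,ct=grab('top'); 
t=lambda p:np.array(p)*260/800+[215,150]-0.3
print('bay w2',onz(b,[(288,178),(353,178)],.032))
print('w1+top: sleeve',tri(a,[(388,12)],ct,t([(310,118)])),'jar',tri(a,[(244,139)],ct,t([(460,306)])),tri(a,[(244,139)],b,[(158,76)]),'screw',tri(a,[(376,254)],b,[(321,216)]))
for c,s in terra(T): print(c,s) if s[4]<200 and c[1]>215 else 0
E
```

```text
[[ 0.6197 -0.1656  0.0316  0.0003]
 [ 0.6227 -0.0664  0.0303  0.0017]
 [ 0.6267  0.0022  0.0234  0.0014]]
[[ 0.6198 -0.1657  0.03  ]
 [ 0.6233 -0.0658  0.03  ]
 [ 0.6272  0.0009  0.03  ]]
[[ 0.6199 -0.1662  0.03  ]
 [ 0.6221 -0.067   0.03  ]
 [ 0.6249  0.0014  0.03  ]]
bay w2 [[ 0.5775 -0.188   0.032 ]
 [ 0.6624 -0.1899  0.032 ]]
w1+top: sleeve [[0.631  0.1015 0.0387 0.002 ]] jar [[ 0.4297 -0.0586  0.0379  0.0005]] [[ 0.4314 -0.0585  0.0459  0.0006]] screw [[ 0.6193 -0.2312  0.0632  0.0009]]
[267.4 230.9] [260 224  16  16 186]
[232.5 241.4] [225 234  15  16 188]
[294.2 243. ] [289 237  12  15 110]
```

In the tool's units: 0.235 m is 2.35, 0.22 m is 2.2.

```bash
python3 shift.py '[[0.45,0.82,0.01,0.3,0,0,0],[0.45,0.82,0.01,0.3,0,0,0],[0.45,0.82,0.01,0.3,0,0,0],[0.45,0.82,0.01,2,0,0,0],[0.45,0.82,0.01,2,0,0,0],[0.45,0.82,0.01,2,0,0,0],[0.45,0.82,0.01,2,0,0,0],[0.45,0.82,0.01,2,0,0,0],[0.45,0.82,0.01,2.2,0,0,0],[0.45,0.82,0.01,2.35,0,0,0],[0.45,0.82,0.01,2.35,0,0,0],[0.45,0.82,0.01,2.35,0,0,0]]' 20; python3 shift.py '[[0,0,0,0,0,0,0],[0,0,0,0,0,0,0],[0,0,0,0,0,0,0],[0,0,0,0,0,0,0],[0,0,0,0,0,0,0],[0,0,0,0,0,0,0],[0,0,0,-0.05,0,0,0],[0,0,0,-0.3,0,0,0],[0,0,0,-0.6,0,0,0],[0,0,0,-0.9,0,0,0],[0,0,0,-0.9,0,0,0]]' 20
```

```text
clock: 3.7
ee_pos: [0.6229, -0.1041, 0.0215]
tool_rot: [[0.023, 1.0, 0.001], [1.0, -0.023, -0.0], [-0.0, 0.001, -1.0]]
ft_force: [-0.1, -0.1, 0.2]
opening: 0.451
finger_force: 0.0
clock: 4.62
ee_pos: [0.6246, -0.1046, 0.1155]
tool_rot: [[0.023, 1.0, 0.008], [1.0, -0.023, -0.002], [-0.002, 0.008, -1.0]]
ft_force: [0.9, -0.7, -0.0]
opening: 0.254
finger_force: 19.8
```

In the tool's units: 0.305 m is 3.05, -0.12 m is -1.2, -0.06 rad is -0.24.

```bash
python3 shift.py '[[0,3.05,-0.12,-1.2,0,0,-0.24],[0,3.05,-0.12,-1.2,0,0,-0.24],[0,3.05,-0.12,-1.2,0,0,-0.24],[0,3.05,-0.12,-1.2,0,0,-0.24],[0,3.05,-0.12,-1.2,0,0,-0.24],[0,3.05,-0.12,-1.2,0,0,-0.24],[0,3.05,-0.12,-1.2,0,0,-0.24],[0,3.05,-0.12,-1.2,0,0,-0.24],[0,3.05,-0.12,-1.2,0,0,-0.24],[0,3.05,-0.12,-1.2,0,0,-0.24]]' 20; python3 - <<'E'
from h import *
np.set_printoptions(precision=4,suppress=True)
im,c=grab('wrist','w3');np.savez('w3.npz',K=c[0],D=c[1],R=c[2],e=c[3]); print(c[3])
E
```

```text
clock: 5.45
ee_pos: [0.617, 0.2029, 0.2299]
tool_rot: [[-0.04, 0.999, 0.001], [0.999, 0.04, 0.0], [0.0, 0.001, -1.0]]
ft_force: [0.2, -1.6, -1.1]
opening: 0.253
finger_force: 19.8
[0.6146 0.2793 0.4007]
```

View pics/w3.png

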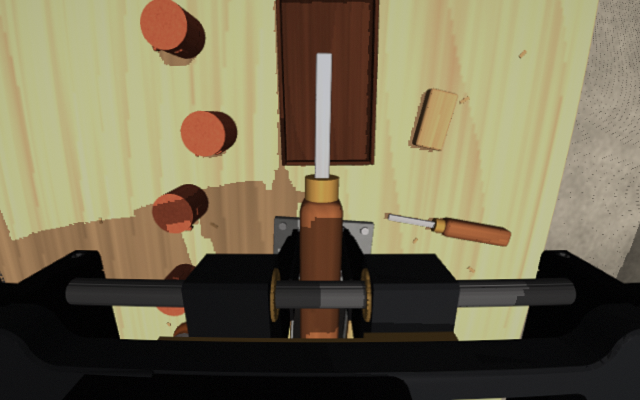

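This shows the tray's near corners at (281,165) and (373,165), the held blade tip at (324,53), head3 at (206,134) and head4 at (165,26).

```bash
python3 - <<'E'
from h import *
np.set_printoptions(precision=4,suppress=True)
L=lambda n:[np.load(n)[k] for k in('K','D','R','e')]
c=L('w3.npz')
print('tray',onz(c,[(281,165),(373,165),(276,2),(379,2)],.022))
print('gouge tip at z.24/.235',onz(c,[(324,53)],.24),onz(c,[(324,53)],.23),'ferr',onz(c,[(322,178)],.245))
T,ct=grab('top'); t=lambda p:np.array(p)*260/800+[215,150]-0.3
print('near corners tri',tri(c,[(373,165),(281,165)],ct,t([(203,74),(207,179)])))
print('heads',onz(c,[(206,134),(165,26)],.054), tri(c,[(206,134),(165,26)],ct,[(267.4,230.9),(232.5,241.4)]))
E
```

```text
tray [[0.5685 0.2175 0.022 ]
 [0.6825 0.2222 0.022 ]
 [0.5609 0.3994 0.022 ]
 [0.6747 0.4041 0.022 ]]
gouge tip at z.24/.235 [[0.6153 0.3086 0.24  ]] [[0.6153 0.3104 0.23  ]] ferr [[0.6168 0.248  0.245 ]]
near corners tri [[0.6842 0.2209 0.0141 0.0005]
 [0.5671 0.2144 0.0066 0.0017]]
heads [[0.4883 0.2544 0.054 ]
 [0.4499 0.3642 0.054 ]] [[0.4846 0.2546 0.0448 0.0017]
 [0.4481 0.3658 0.0503 0.0012]]
```

In the tool's units: 0.09 m is 0.9, 0.008 m is 0.08.

```bash
python3 shift.py '[[0,0.9,0.08,0.6,0,0,0],[0,0.9,0.08,0.6,0,0,0],[0,0.9,0.08,0.6,0,0,0],[0,0.9,0.08,0.6,0,0,0],[0,0.9,0.08,1.8,0,0,0],[0,0.9,0.08,1.8,0,0,0],[0,0.9,0.08,1.8,0,0,0],[0,0.9,0.08,1.95,0,0,0],[0,0.9,0.08,2.05,0,0,0],[0,0.9,0.08,2.13,0,0,0],[0,0.9,0.08,2.13,0,0,0],[0,0.9,0.08,2.13,0,0,0]]' 20
```

```text
clock: 6.55
ee_pos: [0.6227, 0.2909, 0.0175]
tool_rot: [[-0.036, 0.999, 0.001], [0.999, 0.036, 0.0], [0.0, 0.001, -1.0]]
ft_force: [0.3, 0.5, -1.3]
opening: 0.252
finger_force: 19.8
```

Down with no contact forces. I'll release, rise and look.

In the tool's units: -0.2 m is -2, -0.18 m is -1.8.

```bash
python3 shift.py '[[0.25,0,0,0.02,0,0,0],[0.45,0,0,0.02,0,0,0],[0.45,0,0,0.02,0,0,0],[0.45,0,0,0.02,0,0,0],[0.45,0,0,0,0,0,0],[0.45,0,0,-0.3,0,0,0],[0.45,0,0,-0.6,0,0,0],[0.45,0,0,-1,0,0,0],[0.45,-0.5,0,-1.4,0,0,0],[0.45,-0.9,0,-1.8,0,0,0],[0.45,-1.3,0,-2,0,0,0],[1,-1.5,0,-2,0,0,0],[1,-1.5,0,-2,0,0,0],[1,-1.5,0,-2,0,0,0]]' 8; python3 - <<'E'
from h import *
np.set_printoptions(precision=4,suppress=True)
im,c=grab('wrist','w4');np.savez('w4.npz',K=c[0],D=c[1],R=c[2],e=c[3]); print(c[3])
T,ct=grab('top');S,cs=grab('scene')
for n,I in(('w',im),('top',T),('scene',S)):
    for q,s in terra(I):print(n,q,s)
E
```

```text
clock: 7.72
ee_pos: [0.6284, 0.1386, 0.2189]
tool_rot: [[-0.034, 0.999, 0.003], [0.999, 0.034, -0.0], [-0.0, 0.003, -1.0]]
ft_force: [-0.3, 0.0, 0.3]
opening: 0.604
finger_force: 0.0
[0.626  0.215  0.3897]
w [269.6  60.1] [266   0   8 111 282]
w [317.6  54.1] [ 272    0   93  111 7017]
w [368.3  59.9] [367   0   4 109 196]
w [183.8  71.3] [ 160   46   48   53 1930]
w [152.8 161.8] [ 131  140   44   44 1562]
w [146.7 251. ] [133 240  37  27 510]
top [536.3 165.9] [ 507  146   57   40 1564]
top [113.2 165.8] [110 162   8   8  50]
top [246.4 192.7] [226 178  46  30 880]
top [264.1 230.8] [260 224   8  16  94]
top [173.9 245.1] [165 230  19  32 352]
top [232.5 241.4] [225 234  15  16 187]
scene [489.3 106.7] [486 102   8  13  55]
scene [358.7 144.3] [355 141   8   8  43]
scene [344.8 162.5] [337 158  16  10 125]
scene [311.9 167.8] [304 163  16  10 127]
scene [277.2 180.9] [269 176  17  11 139]
scene [ 42.2 383.1] [   0  353   75   47 2175]
scene [ 86.8 379.2] [ 76 356  26  44 866]
```

View pics/w4.png

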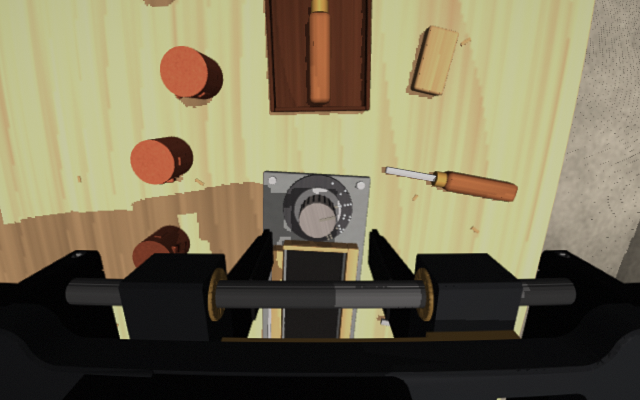

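The gouge lies inside the tray with its butt at (320,103), just inside the near wall. The sleeve is at (317,217) and the bay is empty. I'll go closer to read the sleeve's white line.

In the tool's units: -0.1 m is -1, 0.09 m is 0.9, 0.057 rad is 0.228.

```bash
python3 shift.py '[[1,-1,-0.09,0.9,0,0,0.228],[1,-1,-0.09,0.9,0,0,0.228],[1,-1,-0.09,0.9,0,0,0.228],[1,-1,-0.09,0.9,0,0,0.228],[1,-1,-0.09,0.9,0,0,0.228],[1,-1,-0.09,0.9,0,0,0.228]]' 8; python3 - <<'E'
from h import *
np.set_printoptions(precision=4,suppress=True)
im,c=grab('wrist','w5');np.savez('w5.npz',K=c[0],D=c[1],R=c[2],e=c[3]); print(c[3])
# expected sleeve location
print(proj(c,[[.624,.101,.063],[.624,.101,.022]]))
p=proj(c,[[.624,.101,.045]])[0].astype(int); x,y=p
y0=max(0,y-75);x0=x-90
cv2.imwrite('pics/w5z.png',cv2.resize(im[y0:y0+150,x0:x0+180],(720,600),interpolation=cv2.INTER_CUBIC));print(x0,y0)
E
```

```text
clock: 8.37
ee_pos: [0.6225, 0.0424, 0.1263]
tool_rot: [[0.02, 1.0, -0.001], [1.0, -0.02, 0.0], [0.0, -0.001, -1.0]]
ft_force: [-0.3, -0.1, 0.3]
opening: 0.996
finger_force: 0.0
[0.6249 0.1187 0.2971]
[[319.9591 139.5744]
 [320.0768 135.9915]]
230 62
```

View pics/w5z.png

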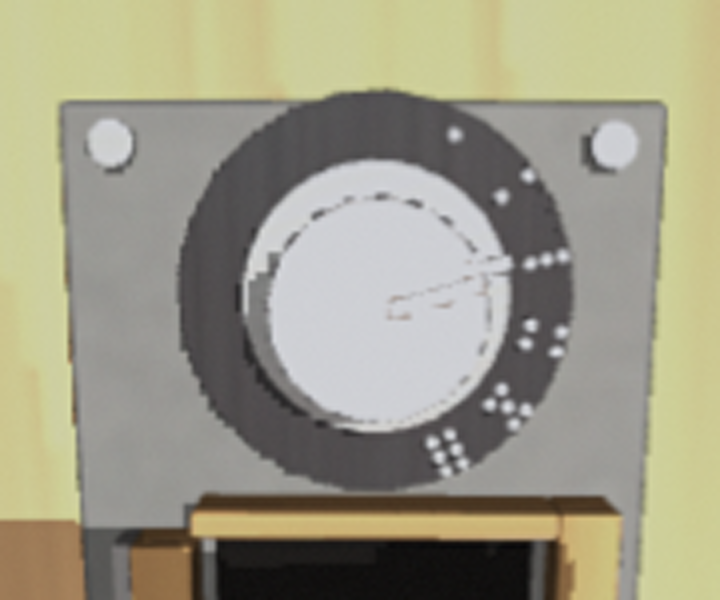

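The white line points at three dots, so a clockwise turn of 0.9 rad is needed. The sleeve top centre is at about (380,312) in the crop, which is pixel (325,140). The ring centre is at (324,134.5).

```bash
python3 - <<'E'
from h import *
np.set_printoptions(precision=4,suppress=True)
L=lambda n:[np.load(n)[k] for k in('K','D','R','e')]
c=L('w5.npz'); b=L('w4.npz')
print(onz(c,[(325,140)],.063),onz(c,[(324.2,134.5)],.020),onz(b,[(317,217)],.063),tri(c,[(325,140)],b,[(317,217)]))
print('bed far corners',onz(c,[(230+62/4,62+102/4),(230+665/4,62+102/4)],.012))
print('bay corners cheek inner',onz(c,[(230+215/4,62+540/4),(230+532/4,62+540/4)],.032))
print('tray butt etc',onz(b,[(320,103),(320,107),(320,112)],.022))
E
```

```text
[[0.6278 0.1006 0.063 ]] [[0.6277 0.1021 0.02  ]] [[0.627  0.1046 0.063 ]] [[0.6275 0.0994 0.0477 0.0009]]
bed far corners [[0.5591 0.144  0.012 ]
 [0.6919 0.1414 0.012 ]]
bay corners cheek inner [[0.5906 0.0488 0.032 ]
 [0.6613 0.0474 0.032 ]]
tray butt etc [[0.6263 0.2284 0.022 ]
 [0.6264 0.2239 0.022 ]
 [0.6266 0.2184 0.022 ]]
```

In the tool's units: 0.059 m is 0.59, 0.03 m is 0.3.

```bash
python3 shift.py '[[0.65,0.59,0.03,0,0,0,0],[0.65,0.59,0.03,0,0,0,0],[0.65,0.59,0.03,0,0,0,0],[0.65,0.59,0.03,0.3,0,0,0],[0.65,0.59,0.03,0.7,0,0,0],[0.65,0.59,0.03,0.96,0,0,0],[0.65,0.59,0.03,0.96,0,0,0],[0.65,0.59,0.03,0.96,0,0,0],[0,0.59,0.03,0.96,0,0,0],[0,0.59,0.03,0.96,0,0,0],[0,0.59,0.03,0.96,0,0,0],[0,0.59,0.03,0.96,0,0,0],[0,0.59,0.03,0.96,0,0,0],[0,0.59,0.03,0.96,0,0,0]]' 30
```

```text
clock: 9.58
ee_pos: [0.6265, 0.1002, 0.0322]
tool_rot: [[0.02, 1.0, 0.001], [1.0, -0.02, 0.0], [0.0, 0.001, -1.0]]
ft_force: [-4.3, 0.7, 8.9]
opening: 0.438
finger_force: 30.0
```

In the tool's units: 0.92 rad is 3.68.

```bash
python3 shift.py '[[0,0,0,0,0,0,0.4],[0,0,0,0,0,0,0.8],[0,0,0,0,0,0,1.2],[0,0,0,0,0,0,1.6],[0,0,0,0,0,0,2],[0,0,0,0,0,0,2.4],[0,0,0,0,0,0,2.8],[0,0,0,0,0,0,3.2],[0,0,0,0,0,0,3.6],[0,0,0,0,0,0,3.68],[0,0,0,0,0,0,3.68],[0,0,0,0,0,0,3.68]]' 30;  python3 shift.py '[[0.55,0,0,0,0,0,0],[0.55,0,0,0,0,0,0],[0.55,0,0,0,0,0,0],[0.6,0,0,-0.2,0,0,0],[0.6,0,0,-0.6,0,0,0],[0.6,0,0,-1,0,0,0],[0.6,0,0,-1,0,0,-0.48],[0.6,0,0,-1,0,0,-1.2],[0.6,-0.36,0.46,-1,0,0,-2],[0.6,-0.36,0.46,-1,0,0,-2.8],[0.6,-0.36,0.46,-1,0,0,-3.64],[0.6,-0.36,0.46,-1,0,0,-3.64],[0.6,-0.36,0.46,-1,0,0,-3.64],[0.6,-0.36,0.46,-1,0,0,-3.64]]' 8; python3 - <<'E'
from h import *
im,c=grab('wrist','w6');np.savez('w6.npz',K=c[0],D=c[1],R=c[2],e=c[3]); print(c[3])
p=proj(c,[[.6268,.101,.045]])[0].astype(int); x,y=p
y0=max(0,y-75);x0=x-90;print(x0,y0)
z=cv2.resize(im[y0:y0+150,x0:x0+180],(480,400),interpolation=cv2.INTER_CUBIC)
T,ct=grab('top');S,cs=grab('scene')
cv2.imwrite('pics/w6z.png',np.hstack([z,cv2.resize(T[160:230,215:275],(320,400),interpolation=cv2.INTER_CUBIC)]))
for n,I in(('top',T),('scene',S)):
    for q,s in terra(I):print(n,q,s)
E
```

```text
clock: 10.58
ee_pos: [0.626, 0.1004, 0.0322]
tool_rot: [[0.808, 0.589, -0.0], [0.589, -0.808, 0.0], [0.0, -0.0, -1.0]]
ft_force: [-5.9, 1.9, 10.3]
opening: 0.439
finger_force: 30.0
clock: 11.75
ee_pos: [0.6246, 0.0414, 0.1306]
tool_rot: [[0.023, 1.0, 0.0], [1.0, -0.023, -0.0], [-0.0, 0.0, -1.0]]
ft_force: [0.4, -0.1, -0.5]
opening: 0.599
finger_force: 0.0
[0.62717173 0.11779744 0.30138044]
230 61
top [536.3 165.9] [ 507  146   57   40 1568]
top [113.2 165.8] [110 162   8   8  50]
top [251.4 192.4] [ 226  176   55   33 1086]
top [267.3 230.9] [260 224  16  15 186]
top [174.  245.1] [165 230  19  33 371]
top [231.1 236.5] [225 234  14   8  44]
top [297.2 239.6] [291 237  14   6  52]
scene [489.1 106.9] [486 102   8  13  62]
scene [362.4 144.8] [355 141  15   9 103]
scene [346.4 161.3] [339 158  14   8  77]
scene [277.9 181.5] [270 176  16  14 153]
scene [395.2 196.4] [387 190  19  14  41]
scene [ 42.4 383.1] [   0  353   75   47 2194]
scene [ 86.9 379.1] [ 76 356  26  44 872]
```

View pics/w6z.png

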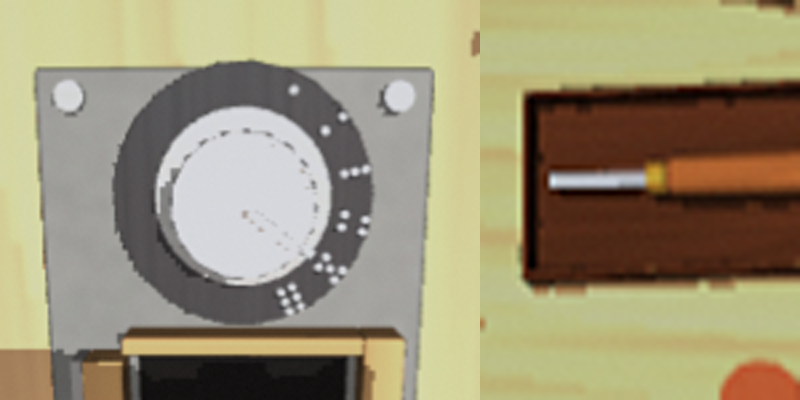

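The line now points at five dots, and the gouge lies in the tray clear of its walls. Next are the heads, starting with a look at the nearest one.

```bash
python3 shift.py '[[1,-1.2,-1.8,-1,0,0,0],[1,-1.2,-1.8,-1,0,0,0],[1,-1.2,-1.8,-1,0,0,0],[1,-1.2,-1.8,-1,0,0,0],[1,-1.2,-1.8,-1,0,0,0],[1,-1.2,-1.8,-1,0,0,0],[1,-1.2,-1.8,-1,0,0,0],[1,-1.2,-1.8,-1,0,0,0],[1,-1.2,-1.8,-1,0,0,0]]' 8; cat > heads.py <<'E'
from h import *
import sys
np.set_printoptions(precision=4,suppress=True)
im,c=grab('wrist',sys.argv[1]); st=arm.read_state(); R=st['tool_rot']; print('tcp',st['ee_pos'],st['clock'])
for q,s in terra(im,300):
    x,y,w,h=s[:4]
    P=onz(c,[q],.054)[0]; size=np.linalg.norm(onz(c,[(x,q[1])],.054)-onz(c,[(x+w,q[1])],.054))
    if q[1]<235 and P[0]<.56: print(q,s,'P',P,'w',size.round(4),'tool shift',R.T@(P-st['ee_pos']))
T,ct=grab('top')
print('top',[(q,onz(ct,[q],.054)[0][:2]) for q,s in terra(T,120) if 215<q[1]<262 and s[2]<20])
E
python3 heads.py w7
```

```text
clock: 12.65
ee_pos: [0.4416, -0.0728, 0.2306]
tool_rot: [[0.032, 0.999, 0.001], [0.999, -0.032, -0.0], [-0.0, 0.001, -1.0]]
ft_force: [-0.2, 0.3, -0.3]
opening: 1.0
finger_force: 0.0
tcp [ 0.4416 -0.0725  0.2303] 12.7
[304.1  80.3] [ 281   56   48   51 1856] P [0.4286 0.0401 0.054 ] w 0.0511 tool shift [ 0.1122 -0.0164  0.1763]
top [(array([267.3, 230.8]), array([0.4835, 0.2545])), (array([232.4, 241.4]), array([0.4478, 0.3659])), (array([296.6, 244.4]), array([0.4409, 0.1592])), (array([333.4, 249. ]), array([0.4277, 0.0415]))]
```

View pics/w7.png

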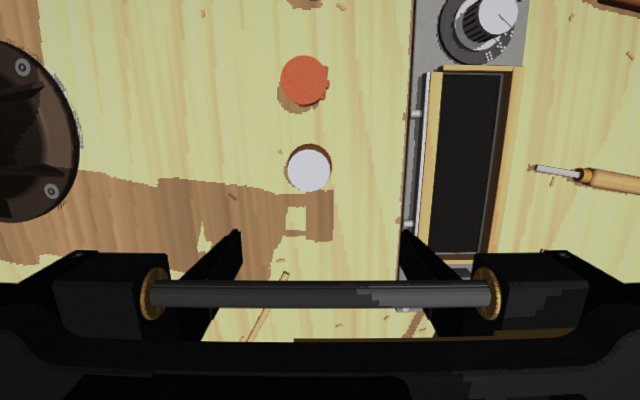

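Head1 is at (304,80) and the jar at (309,170). The head position agrees with the top camera to within about 1 mm, so I'll pick it.

The manual's scale: shifts go in units of 100 mm and turns go in units of 0.25 rad. Converting my numbers, 0.204 m is 2.04, 0.16 m is 1.6.

```bash
python3 shift.py '[[1,1.13,-0.17,0.3,0,0,0],[1,1.13,-0.17,0.6,0,0,0],[1,1.13,-0.17,0.9,0,0,0],[1,1.13,-0.17,1.2,0,0,0],[1,1.13,-0.17,1.6,0,0,0],[1,1.13,-0.17,1.9,0,0,0],[1,1.13,-0.17,2.04,0,0,0],[1,1.13,-0.17,2.04,0,0,0],[1,1.13,-0.17,2.04,0,0,0],[0,1.13,-0.17,2.04,0,0,0],[0,1.13,-0.17,2.04,0,0,0],[0,1.13,-0.17,2.04,0,0,0],[0,1.13,-0.17,2.04,0,0,0],[0,1.13,-0.17,2.04,0,0,0],[0,1.13,-0.17,2.04,0,0,0],[0,1.13,-0.17,2.04,0,0,0]]' 8; python3 shift.py '[[0,0,0,0,0,0,0],[0,0,0,-0.2,0,0,0],[0,0,0,-0.5,0,0,0],[0,0,0,-0.9,0,0,0],[0,0,0,-1,0,0,0],[0,0,0,-1,0,0,0]]' 8
```

```text
clock: 14.08
ee_pos: [0.4275, 0.0406, 0.0269]
tool_rot: [[0.03, 1.0, 0.001], [1.0, -0.03, -0.0], [-0.0, 0.001, -1.0]]
ft_force: [-0.3, -0.8, 0.2]
opening: 0.565
finger_force: 0.0
clock: 14.58
ee_pos: [0.4284, 0.0407, 0.129]
tool_rot: [[0.03, 1.0, 0.005], [1.0, -0.03, -0.0], [-0.0, 0.005, -1.0]]
ft_force: [0.4, 0.8, -2.4]
opening: 0.524
finger_force: 8.0
```

```bash
python3 shift.py '[[0,-1.94,1.96,0,0,0,0],[0,-1.94,1.96,0,0,0,0],[0,-1.94,1.96,0,0,0,0],[0,-1.94,1.96,0,0,0,0],[0,-1.94,1.96,0,0,0,0],[0,-1.94,1.96,0,0,0,0],[0,-1.94,1.96,0,0,0,0],[0,-1.94,1.96,0,0,0,0],[0,-1.94,1.96,0.2,0,0,0],[0,-1.94,1.96,0.4,0,0,0],[0,-1.94,1.96,0.6,0,0,0],[0,-1.94,1.96,0.75,0,0,0],[0,-1.94,1.96,0.82,0,0,0],[0,-1.94,1.96,0.87,0,0,0],[0,-1.94,1.96,0.88,0,0,0],[0,-1.94,1.96,0.88,0,0,0],[0,-1.94,1.96,0.88,0,0,0]]'; python3 shift.py '[[0.53,0,0,0,0,0,0],[0.58,0,0,0,0,0,0],[0.65,0,0,0,0,0,0],[0.8,0,0,0,0,0,0],[0.8,0,0,0,0,0,0]]' 8
```

```text
clock: 16.0
ee_pos: [0.6177, -0.1591, 0.0388]
tool_rot: [[0.03, 1.0, 0.001], [1.0, -0.03, -0.0], [-0.0, 0.001, -1.0]]
ft_force: [0.5, 0.2, -1.7]
opening: 0.523
finger_force: 8.0
clock: 16.42
ee_pos: [0.6176, -0.1592, 0.0389]
tool_rot: [[0.03, 1.0, 0.0], [1.0, -0.03, -0.0], [-0.0, 0.0, -1.0]]
ft_force: [-0.4, 0.1, 0.2]
opening: 0.733
finger_force: 0.0
```

In the tool's units: 0.2 m is 2, -0.19 m is -1.9.

```bash
python3 shift.py '[[0.8,0,0,-0.3,0,0,0],[1,0,0,-0.7,0,0,0],[1,0,0,-1.1,0,0,0],[1,2,-1.76,-1.9,0,0,0],[1,2,-1.76,-1.9,0,0,0],[1,2,-1.76,-1.9,0,0,0],[1,2,-1.76,-1.9,0,0,0],[1,2,-1.76,-1.9,0,0,0],[1,2,-1.76,-1.9,0,0,0],[1,2,-1.76,-1.9,0,0,0],[1,2,-1.76,-1.9,0,0,0],[1,2,-1.76,-1.9,0,0,0],[1,2,-1.76,-1.9,0,0,0]]' 8; python3 heads.py w8
```

```text
clock: 17.5
ee_pos: [0.4481, 0.0458, 0.2287]
tool_rot: [[0.03, 1.0, 0.001], [1.0, -0.03, -0.0], [-0.0, 0.001, -1.0]]
ft_force: [0.7, -0.1, 0.4]
opening: 0.998
finger_force: 0.0
tcp [0.4482 0.0455 0.2284] 17.55
[310.4  79.8] [ 287   55   48   52 1881] P [0.4417 0.1588 0.054 ] w 0.0508 tool shift [ 0.113  -0.01    0.1744]
top [(array([267.3, 230.9]), array([0.4832, 0.2545])), (array([232.4, 241.4]), array([0.4478, 0.3659])), (array([296.6, 244.4]), array([0.4409, 0.1592]))]
```

```bash
python3 shift.py '[[1,1.13,-0.105,0.3,0,0,0],[1,1.13,-0.105,0.7,0,0,0],[1,1.13,-0.105,1.1,0,0,0],[1,1.13,-0.105,1.5,0,0,0],[1,1.13,-0.105,1.9,0,0,0],[1,1.13,-0.105,2.02,0,0,0],[1,1.13,-0.105,2.02,0,0,0],[1,1.13,-0.105,2.02,0,0,0],[0,1.13,-0.105,2.02,0,0,0],[0,1.13,-0.105,2.02,0,0,0],[0,1.13,-0.105,2.02,0,0,0],[0,1.13,-0.105,2.02,0,0,0],[0,1.13,-0.105,2.02,0,0,0],[0,1.13,-0.105,2.02,0,0,0],[0,1.13,-0.105,2.02,0,0,0],[0,1.13,-0.105,2.02,0,0,0],[0,1.13,-0.105,2.02,0,0,0],[0,1.13,-0.105,2.02,0,0,0]]' 8; python3 shift.py '[[0,0,0,-0.2,0,0,0],[0,0,0,-0.5,0,0,0],[0,0,0,-0.9,0,0,0],[0,0,0,-1,0,0,0],[0,0,0,-1,0,0,0]]' 8
```

```text
clock: 19.1
ee_pos: [0.4407, 0.1593, 0.0269]
tool_rot: [[0.03, 1.0, 0.001], [1.0, -0.03, -0.0], [0.0, 0.001, -1.0]]
ft_force: [-1.2, 0.0, 7.2]
opening: 0.523
finger_force: 8.0
clock: 19.52
ee_pos: [0.4415, 0.1596, 0.129]
tool_rot: [[0.03, 1.0, 0.005], [1.0, -0.03, 0.001], [0.001, 0.005, -1.0]]
ft_force: [-0.1, -0.4, -2.3]
opening: 0.525
finger_force: 8.0
```

In the tool's units: -0.253 m is -2.53, 0.187 m is 1.87.

```bash
python3 shift.py '[[0,-2.53,1.87,0,0,0,0],[0,-2.53,1.87,0,0,0,0],[0,-2.53,1.87,0,0,0,0],[0,-2.53,1.87,0,0,0,0],[0,-2.53,1.87,0,0,0,0],[0,-2.53,1.87,0,0,0,0],[0,-2.53,1.87,0,0,0,0],[0,-2.53,1.87,0,0,0,0],[0,-2.53,1.87,0,0,0,0],[0,-2.53,1.87,0.2,0,0,0],[0,-2.53,1.87,0.4,0,0,0],[0,-2.53,1.87,0.6,0,0,0],[0,-2.53,1.87,0.75,0,0,0],[0,-2.53,1.87,0.82,0,0,0],[0,-2.53,1.87,0.87,0,0,0],[0,-2.53,1.87,0.88,0,0,0],[0,-2.53,1.87,0.88,0,0,0],[0,-2.53,1.87,0.88,0,0,0]]'; python3 shift.py '[[0.53,0,0,0,0,0,0],[0.58,0,0,0,0,0,0],[0.65,0,0,0,0,0,0],[0.8,0,0,0,0,0,0],[0.8,0,0,0,0,0,0]]' 8
```

```text
clock: 21.02
ee_pos: [0.62, -0.0991, 0.0388]
tool_rot: [[0.03, 1.0, 0.001], [1.0, -0.03, -0.0], [-0.0, 0.001, -1.0]]
ft_force: [0.1, -0.4, -2.3]
opening: 0.519
finger_force: 8.0
clock: 21.43
ee_pos: [0.6199, -0.0992, 0.0388]
tool_rot: [[0.03, 1.0, 0.0], [1.0, -0.03, -0.0], [-0.0, 0.0, -1.0]]
ft_force: [1.3, -0.0, 0.3]
opening: 0.734
finger_force: 0.0
```

In the tool's units: 0.235 m is 2.35, -0.147 m is -1.47.

```bash
python3 shift.py '[[0.8,0,0,-0.3,0,0,0],[1,0,0,-0.7,0,0,0],[1,0,0,-1.1,0,0,0],[1,2.35,-1.47,-1.9,0,0,0],[1,2.35,-1.47,-1.9,0,0,0],[1,2.35,-1.47,-1.9,0,0,0],[1,2.35,-1.47,-1.9,0,0,0],[1,2.35,-1.47,-1.9,0,0,0],[1,2.35,-1.47,-1.9,0,0,0],[1,2.35,-1.47,-1.9,0,0,0],[1,2.35,-1.47,-1.9,0,0,0],[1,2.35,-1.47,-1.9,0,0,0],[1,2.35,-1.47,-1.9,0,0,0]]' 8; python3 heads.py w9
```

```text
clock: 22.52
ee_pos: [0.4801, 0.14, 0.2287]
tool_rot: [[0.029, 1.0, 0.001], [1.0, -0.029, -0.0], [-0.0, 0.001, -1.0]]
ft_force: [-0.6, -0.8, -0.9]
opening: 1.0
finger_force: 0.0
tcp [0.4803 0.1396 0.2284] 22.5667
[319.8  78.1] [ 294   53   50   52 1878] P [0.4836 0.2544 0.054 ] w 0.0529 tool shift [ 0.115  -0.0001  0.1744]
top [(array([232.4, 241.4]), array([0.4478, 0.3659]))]
```

In the tool's units: 0.115 m is 1.15, 0.202 m is 2.02.

```bash
python3 shift.py '[[1,1.15,0,0.3,0,0,0],[1,1.15,0,0.7,0,0,0],[1,1.15,0,1.1,0,0,0],[1,1.15,0,1.5,0,0,0],[1,1.15,0,1.9,0,0,0],[1,1.15,0,2.02,0,0,0],[1,1.15,0,2.02,0,0,0],[1,1.15,0,2.02,0,0,0],[0,1.15,0,2.02,0,0,0],[0,1.15,0,2.02,0,0,0],[0,1.15,0,2.02,0,0,0],[0,1.15,0,2.02,0,0,0],[0,1.15,0,2.02,0,0,0],[0,1.15,0,2.02,0,0,0],[0,1.15,0,2.02,0,0,0],[0,1.15,0,2.02,0,0,0],[0,1.15,0,2.02,0,0,0],[0,1.15,0,2.02,0,0,0]]' 8; python3 shift.py '[[0,0,0,-0.2,0,0,0],[0,0,0,-0.5,0,0,0],[0,0,0,-0.9,0,0,0],[0,0,0,-1,0,0,0],[0,0,0,-1,0,0,0]]' 8
```

```text
clock: 24.12
ee_pos: [0.4835, 0.2551, 0.0269]
tool_rot: [[0.03, 1.0, 0.0], [1.0, -0.03, 0.0], [0.0, 0.0, -1.0]]
ft_force: [-1.2, -1.3, 6.3]
opening: 0.522
finger_force: 8.0
clock: 24.53
ee_pos: [0.4844, 0.2555, 0.129]
tool_rot: [[0.03, 1.0, 0.005], [1.0, -0.03, 0.002], [0.002, 0.004, -1.0]]
ft_force: [0.5, -0.5, -1.9]
opening: 0.525
finger_force: 8.0
```

In the tool's units: -0.29 m is -2.9, 0.146 m is 1.46.

```bash
python3 shift.py '[[0,-2.9,1.46,0,0,0,0],[0,-2.9,1.46,0,0,0,0],[0,-2.9,1.46,0,0,0,0],[0,-2.9,1.46,0,0,0,0],[0,-2.9,1.46,0,0,0,0],[0,-2.9,1.46,0,0,0,0],[0,-2.9,1.46,0,0,0,0],[0,-2.9,1.46,0,0,0,0],[0,-2.9,1.46,0,0,0,0],[0,-2.9,1.46,0.2,0,0,0],[0,-2.9,1.46,0.4,0,0,0],[0,-2.9,1.46,0.6,0,0,0],[0,-2.9,1.46,0.75,0,0,0],[0,-2.9,1.46,0.82,0,0,0],[0,-2.9,1.46,0.87,0,0,0],[0,-2.9,1.46,0.89,0,0,0],[0,-2.9,1.46,0.89,0,0,0],[0,-2.9,1.46,0.89,0,0,0]]'; python3 shift.py '[[0.53,0,0,0,0,0,0],[0.58,0,0,0,0,0,0],[0.65,0,0,0,0,0,0],[0.8,0,0,0,0,0,0],[0.8,0,0,0,0,0,0]]' 8
```

```text
clock: 26.03
ee_pos: [0.6205, -0.039, 0.0374]
tool_rot: [[0.03, 1.0, -0.0], [1.0, -0.03, -0.0], [-0.0, -0.0, -1.0]]
ft_force: [0.7, -0.0, -2.0]
opening: 0.527
finger_force: 8.0
clock: 26.45
ee_pos: [0.6208, -0.0392, 0.0378]
tool_rot: [[0.03, 1.0, 0.0], [1.0, -0.03, -0.0], [-0.0, 0.0, -1.0]]
ft_force: [-1.3, -0.6, 0.0]
opening: 0.734
finger_force: 0.0
```

```bash
python3 shift.py '[[0.8,0,0,-0.3,0,0,0],[1,0,0,-0.7,0,0,0],[1,0,0,-1.1,0,0,0],[1,2.85,-1.8,-1.9,0,0,0],[1,2.85,-1.8,-1.9,0,0,0],[1,2.85,-1.8,-1.9,0,0,0],[1,2.85,-1.8,-1.9,0,0,0],[1,2.85,-1.8,-1.9,0,0,0],[1,2.85,-1.8,-1.9,0,0,0],[1,2.85,-1.8,-1.9,0,0,0],[1,2.85,-1.8,-1.9,0,0,0],[1,2.85,-1.8,-1.9,0,0,0],[1,2.85,-1.8,-1.9,0,0,0],[1,2.85,-1.8,-1.9,0,0,0]]' 8; python3 heads.py w10
```

```text
clock: 27.62
ee_pos: [0.4492, 0.2513, 0.2277]
tool_rot: [[0.028, 1.0, 0.001], [1.0, -0.028, -0.0], [-0.0, 0.001, -1.0]]
ft_force: [0.9, -0.1, -0.5]
opening: 1.003
finger_force: 0.0
tcp [0.4496 0.2506 0.2274] 27.6667
[314.9  78.2] [ 290   53   49   51 1888] P [0.4474 0.3656 0.054 ] w 0.0517 tool shift [ 0.115  -0.0055  0.1733]
top []
```

```bash
python3 shift.py '[[1,1.15,-0.05,0.3,0,0,0],[1,1.15,-0.05,0.7,0,0,0],[1,1.15,-0.05,1.1,0,0,0],[1,1.15,-0.05,1.5,0,0,0],[1,1.15,-0.05,1.9,0,0,0],[1,1.15,-0.05,2.01,0,0,0],[1,1.15,-0.05,2.01,0,0,0],[1,1.15,-0.05,2.01,0,0,0],[0,1.15,-0.05,2.01,0,0,0],[0,1.15,-0.05,2.01,0,0,0],[0,1.15,-0.05,2.01,0,0,0],[0,1.15,-0.05,2.01,0,0,0],[0,1.15,-0.05,2.01,0,0,0],[0,1.15,-0.05,2.01,0,0,0],[0,1.15,-0.05,2.01,0,0,0],[0,1.15,-0.05,2.01,0,0,0],[0,1.15,-0.05,2.01,0,0,0],[0,1.15,-0.05,2.01,0,0,0]]' 8; python3 shift.py '[[0,0,0,-0.2,0,0,0],[0,0,0,-0.5,0,0,0],[0,0,0,-0.9,0,0,0],[0,0,0,-1,0,0,0],[0,0,0,-1,0,0,0]]' 8
```

```text
clock: 29.22
ee_pos: [0.4477, 0.3663, 0.0269]
tool_rot: [[0.03, 1.0, 0.0], [1.0, -0.03, 0.0], [0.0, 0.0, -1.0]]
ft_force: [-1.3, -0.7, 5.7]
opening: 0.524
finger_force: 8.0
clock: 29.63
ee_pos: [0.4486, 0.3669, 0.1292]
tool_rot: [[0.03, 1.0, 0.004], [1.0, -0.03, 0.003], [0.003, 0.004, -1.0]]
ft_force: [-0.0, 0.4, -2.7]
opening: 0.522
finger_force: 8.0
```

```bash
python3 shift.py '[[0,-3.41,1.85,0,0,0,0],[0,-3.41,1.85,0,0,0,0],[0,-3.41,1.85,0,0,0,0],[0,-3.41,1.85,0,0,0,0],[0,-3.41,1.85,0,0,0,0],[0,-3.41,1.85,0,0,0,0],[0,-3.41,1.85,0,0,0,0],[0,-3.41,1.85,0,0,0,0],[0,-3.41,1.85,0,0,0,0],[0,-3.41,1.85,0,0,0,0],[0,-3.41,1.85,0,0,0,0],[0,-3.41,1.85,0.3,0,0,0],[0,-3.41,1.85,0.6,0,0,0],[0,-3.41,1.85,0.75,0,0,0],[0,-3.41,1.85,0.82,0,0,0],[0,-3.41,1.85,0.87,0,0,0],[0,-3.41,1.85,0.89,0,0,0],[0,-3.41,1.85,0.89,0,0,0],[0,-3.41,1.85,0.89,0,0,0]]'; python3 shift.py '[[0.53,0,0,0,0,0,0],[0.58,0,0,0,0,0,0],[0.65,0,0,0,0,0,0],[0.8,0,0,0,0,0,0],[0.8,0,0,0,0,0,0]]' 8
```

```text
clock: 31.22
ee_pos: [0.6225, 0.0204, 0.0381]
tool_rot: [[0.029, 1.0, 0.001], [1.0, -0.029, -0.0], [-0.0, 0.001, -1.0]]
ft_force: [-0.1, -0.1, -1.9]
opening: 0.524
finger_force: 8.0
clock: 31.63
ee_pos: [0.6225, 0.0198, 0.0378]
tool_rot: [[0.03, 1.0, 0.0], [1.0, -0.03, -0.0], [-0.0, 0.0, -1.0]]
ft_force: [-0.1, 0.9, -0.0]
opening: 0.734
finger_force: 0.0
```

In the tool's units: -0.29 m is -2.9, -0.2 m is -2.

```bash
python3 shift.py '[[0.8,0,0,-0.3,0,0,0],[1,0,0,-0.7,0,0,0],[1,0,0,-1.1,0,0,0],[1,-2,-0.2,-2.9,0,0,0],[1,-2,-0.2,-2.9,0,0,0],[1,-2,-0.2,-2.9,0,0,0],[1,-2,-0.2,-2.9,0,0,0],[1,-2,-0.2,-2.9,0,0,0],[1,-2,-0.2,-2.9,0,0,0],[1,-2,-0.2,-2.9,0,0,0],[1,-2,-0.2,-2.9,0,0,0],[1,-2,-0.2,-2.9,0,0,0]]' 8; python3 heads.py w11; python3 - <<'E'
from h import *
np.set_printoptions(precision=4,suppress=True)
im,c=grab('wrist')
for q,s in terra(im,200): print(q,s,onz(c,[q],.066))
np.savez('w11.npz',K=c[0],D=c[1],R=c[2],e=c[3])
E
```

```text
clock: 32.63
ee_pos: [0.5962, -0.1799, 0.3277]
tool_rot: [[0.032, 0.999, 0.001], [0.999, -0.032, -0.0], [-0.0, 0.001, -1.0]]
ft_force: [-0.3, 0.5, -0.2]
opening: 1.003
finger_force: 0.0
tcp [ 0.5961 -0.179   0.3267] 32.6833
top [(array([174.1, 244.8]), array([0.434 , 0.5551]))]
[336.2  16.4] [ 315    0   42   37 1253] [[0.6222 0.0196 0.066 ]]
[335.8  64.3] [ 314   44   42   43 1319] [[ 0.6206 -0.0378  0.066 ]]
[336.4 111.1] [ 318   92   38   39 1180] [[ 0.6204 -0.0972  0.066 ]]
[335.8 155.2] [ 318  136   37   38 1064] [[ 0.6186 -0.1568  0.066 ]]
```

View pics/w11.png

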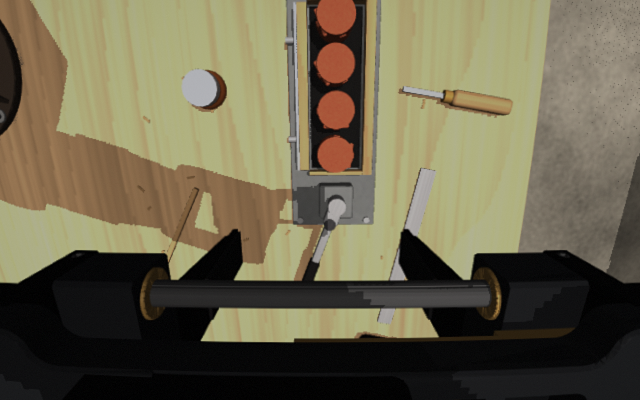

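All four heads stand upright in the bay, spaced about 60 mm on its centre line, with centres at (336,16), (336,64), (336,111) and (336,155). The click handle runs from the knob at (336,206) through (316,262). I'll check the handle geometry before pushing it.

```bash
python3 - <<'E'
from h import *
np.set_printoptions(precision=4,suppress=True)
L=lambda n:[np.load(n)[k] for k in('K','D','R','e')]
c=L('w11.npz');b=L('w2.npz')
print('w11 knob,hinge,white/black,black',onz(c,[(336,206),(329,224),(317,260),(308,277)],.06))
print('w2 hinge, white mid, black end',onz(b,[(313,240),(296,283),(280,328)],.06))
T,ct=grab('top'); S,cs=grab('scene')
t=lambda p:np.array(p)*260/800+[215,150]-0.3
s=lambda p:np.array(p)*.4+[135,150]-0.3
print('grip start,end',tri(ct,t([(713,159),(786,188)]),cs,s([(117,325),(22,349)])))
ax=np.array([.618,-.2335]); 
for P in onz(ct,t([(713,159),(750,175),(786,188)]),.06): d=P[:2]-ax; print(P,np.linalg.norm(d),np.arctan2(d[1],d[0]))
st=arm.read_state(); print(st['ee_pos'],st['joint_pos'])
E
```

```text
w11 knob,hinge,white/black,black [[ 0.618  -0.2328  0.06  ]
 [ 0.607  -0.2608  0.06  ]
 [ 0.587  -0.32    0.06  ]
 [ 0.5717 -0.3494  0.06  ]]
w2 hinge, white mid, black end [[ 0.6085 -0.2641  0.06  ]
 [ 0.5838 -0.326   0.06  ]
 [ 0.5577 -0.3978  0.06  ]]
grip start,end [[ 0.5855 -0.3247  0.0595  0.0001]
 [ 0.5556 -0.4012  0.0579  0.0004]]
[ 0.5854 -0.3247  0.06  ] 0.0968056443679332 -1.9140446501195056
[ 0.5687 -0.3631  0.06  ] 0.13869385060149855 -1.9343906835182183
[ 0.5552 -0.4006  0.06  ] 0.17856004366710576 -1.930301817976387
[ 0.5964 -0.1783  0.3265] [-0.3966  0.4027  1.4044  0.      1.3362 -0.368 ]
```

The handle points along θ = -1.93 rad about the screw axis at (0.618,-0.233), and three views agree on this. I'll shut the fingers, set them down as a post on the handle's counter-clockwise side and push along the arc.

In the tool's units: 0.286 m is 2.86, 0.27 m is 2.7, 0.327 rad is 1.308.

```bash
python3 shift.py '[[0,-1.91,0.08,0.5,0,0,1.308],[0,-1.91,0.08,0.5,0,0,1.308],[0,-1.91,0.08,0.5,0,0,1.308],[0,-1.91,0.08,0.5,0,0,1.308],[0,-1.91,0.08,0.5,0,0,1.308],[0,-1.91,0.08,0.5,0,0,1.308],[0,-1.91,0.08,1.5,0,0,1.308],[0,-1.91,0.08,1.5,0,0,1.308],[0,-1.91,0.08,1.5,0,0,1.308],[0,-1.91,0.08,2,0,0,1.308],[0,-1.91,0.08,2.4,0,0,1.308],[0,-1.91,0.08,2.7,0,0,1.308],[0,-1.91,0.08,2.86,0,0,1.308],[0,-1.91,0.08,2.86,0,0,1.308],[0,-1.91,0.08,2.86,0,0,1.308]]' 40; python3 shift.py '[[0,0,-0.03,0,0,0,0],[0,0,-0.06,0,0,0,0],[0,0,-0.1,0,0,0,0],[0,0,-0.13,0,0,0,0.08],[0,-0.01,-0.18,0,0,0,0.24],[0,-0.01,-0.23,0,0,0,0.4],[0,-0.01,-0.28,0,0,0,0.54],[0,-0.014,-0.372,0,0,0,0.8],[0,0,-0.51,0,0,0,1.2]]' 40
```

```text
clock: 34.13
ee_pos: [0.5989, -0.3697, 0.0411]
tool_rot: [[0.349, 0.937, -0.001], [0.937, -0.349, 0.001], [0.0, -0.001, -1.0]]
ft_force: [0.4, 0.6, 0.0]
opening: 0.027
finger_force: 0.0
clock: 34.88
ee_pos: [0.5515, -0.3534, 0.0426]
tool_rot: [[0.614, 0.789, 0.003], [0.789, -0.614, -0.002], [0.0, 0.003, -1.0]]
ft_force: [1.9, 0.3, 0.5]
opening: 0.006
finger_force: 1.1
```

```bash
python3 shift.py '[[0,-0.008,-0.068,0,0,0,0.2],[0,-0.013,-0.136,0,0,0,0.4],[0,-0.016,-0.204,0,0,0,0.6],[0,-0.014,-0.272,0,0,0,0.8],[0,-0.009,-0.34,0,0,0,1],[0,0,-0.408,0,0,0,1.2],[0,0.012,-0.475,0,0,0,1.4],[0,0.027,-0.542,0,0,0,1.6],[0,0.045,-0.607,0,0,0,1.8],[0,0.067,-0.672,0,0,0,2],[0,0.092,-0.736,0,0,0,2.2],[0,0.12,-0.798,0,0,0,2.4],[0,0.151,-0.859,0,0,0,2.6],[0,0.185,-0.918,0,0,0,2.8],[0,0.185,-0.918,0,0,0,2.8]]' 40
```

```text
clock: 36.13
ee_pos: [0.4895, -0.2817, 0.0425]
tool_rot: [[0.978, 0.209, 0.001], [0.209, -0.978, -0.001], [0.001, 0.001, -1.0]]
ft_force: [1.1, 0.4, 0.5]
opening: 0.004
finger_force: 0.0
```

In the tool's units: -0.0243 m is -0.243, -0.0136 m is -0.136, 0.2 rad is 0.8.

```bash
python3 shift.py '[[0,-0.004,-0.034,0,0,0,0.1],[0,-0.008,-0.068,0,0,0,0.2],[0,-0.01,-0.1,0,0,0,0.3],[0,-0.013,-0.136,0,0,0,0.4],[0,-0.016,-0.19,0,0,0,0.6],[0,-0.019,-0.243,0,0,0,0.8],[0,-0.019,-0.243,0,0,0,0.8]]' 40
```

```text
clock: 36.72
ee_pos: [0.4831, -0.2598, 0.0425]
tool_rot: [[1.0, 0.012, 0.002], [0.012, -1.0, -0.003], [0.002, 0.003, -1.0]]
ft_force: [0.0, -8.8, 0.3]
opening: 0.007
finger_force: 4.5
```

```bash
python3 shift.py '[[0,-0.008,-0.053,0,0,0,0.2],[0,-0.015,-0.106,0,0,0,0.4],[0,-0.015,-0.106,0,0,0,0.4],[0,-0.015,-0.106,0,0,0,0.4]]' 40
```

```text
clock: 37.05
ee_pos: [0.4814, -0.2499, 0.0425]
tool_rot: [[0.996, -0.085, 0.002], [-0.085, -0.996, -0.003], [0.002, 0.003, -1.0]]
ft_force: [-1.5, -11.1, -0.1]
opening: 0.004
finger_force: 5.2
```

In the tool's units: -0.014 m is -0.14, -0.0106 m is -0.106, 0.1 rad is 0.4.

```bash
python3 shift.py '[[0,-0.008,-0.053,0,0,0,0.2],[0,-0.015,-0.106,0,0,0,0.4],[0,-0.019,-0.14,0,0,0,0.52],[0,-0.019,-0.14,0,0,0,0.52],[0,-0.019,-0.14,0,0,0,0.52]]' 40; python3 - <<'E'
from h import *
np.set_printoptions(precision=4,suppress=True)
S,cs=grab('scene','s2');T,ct=grab('top','t2')
cv2.imwrite('pics/s2z.png',cv2.resize(S[150:310,135:455],(800,400),interpolation=cv2.INTER_CUBIC))
E
```

```text
clock: 37.47
ee_pos: [0.4806, -0.2359, 0.0424]
tool_rot: [[0.977, -0.213, 0.002], [-0.213, -0.977, -0.003], [0.003, 0.002, -1.0]]
ft_force: [-2.5, -12.0, 0.2]
opening: 0.004
finger_force: 6.0
```

```bash
python3 shift.py '[[0,-0.008,-0.053,0,0,0,0.2],[0,-0.008,-0.053,0,0,0,0.2],[0,-0.008,-0.053,0,0,0,0.2]]' 40; python3 shift.py '[[0,0.005,0.06,0,0,0,-0.24],[0,0.011,0.12,0,0,0,-0.48],[0,0.014,0.18,0,0,0,-0.72],[0,0.014,0.24,0,0,0,-0.96],[0,0.014,0.3,0,0,0,-1.12],[0,0.014,0.4,0,0,0,-1.12],[0,0.014,0.6,0,0,0,-1.12],[0,0.014,0.8,0,0,0,-1.12],[0,0.014,0.8,-0.4,0,0,-1.12],[0,0.014,0.8,-0.8,0,0,-1.12],[0,0.014,0.8,-1.2,0,0,-1.12],[0,-1,1.8,-2,0,0,-1.12],[0,-1,1.8,-2,0,0,-1.12],[0,-1,1.8,-2,0,0,-1.12],[0,-1,1.8,-2,0,0,-1.12],[0,-1,1.8,-2,0,0,-1.12],[0,-1,1.8,-2,0,0,-1.12]]' 8;  python3 - <<'E'
from h import *
im,c=grab('wrist','w12');T,ct=grab('top');S,cs=grab('scene')
a=cv2.resize(T[160:260,215:475],(800,308),interpolation=cv2.INTER_CUBIC)
b=cv2.resize(S[170:300,160:420],(580,290),interpolation=cv2.INTER_CUBIC)
z=np.zeros((598,800,3),np.uint8);z[:308]=a;z[308:,:580]=b;cv2.imwrite('pics/fin.png',z)
E
```

```text
clock: 37.82
ee_pos: [0.4808, -0.2305, 0.0424]
tool_rot: [[0.965, -0.262, 0.002], [-0.262, -0.965, -0.003], [0.002, 0.002, -1.0]]
ft_force: [-5.0, -12.5, 0.8]
opening: 0.005
finger_force: 6.3
clock: 39.23
ee_pos: [0.3354, -0.377, 0.2428]
tool_rot: [[1.0, 0.011, 0.001], [0.011, -1.0, -0.002], [0.001, 0.002, -1.0]]
ft_force: [0.2, 0.5, -0.9]
opening: 0.005
finger_force: 0.0
```

View pics/fin.png

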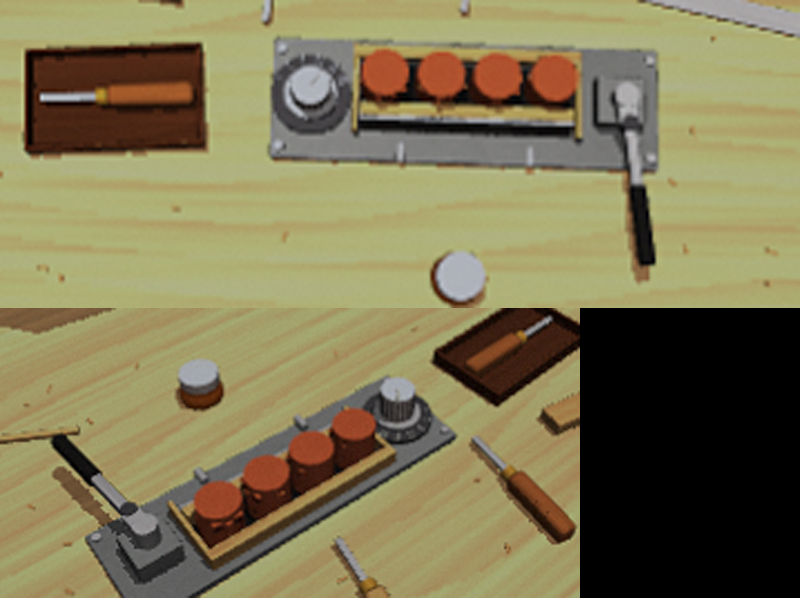

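The row is clamped: the jaw is against the four upright heads, the gouge is in the tray and the handle points to the robot. The sleeve line still points between +x and -y, which is five dots. One numeric check of the handle angle before handing in.

```bash
python3 - <<'E'
from h import *
np.set_printoptions(precision=4,suppress=True)
T,ct=grab('top'); t=lambda p:np.array(p)*260/800+[215,160]-.3
P=onz(ct,t([(627,97),(634,190),(647,262)]),.06); print(P)
for p in P[1:]:
    d=p[:2]-[.618,-.233]; print('screw',-1.93-np.arctan2(d[1],d[0])+(0 if d[1]<0 else 2*np.pi))
F=onz(ct,t([(470,104),(470,50)]),.032); print('jaw/fence',F)
for q,s in terra(T,120): 
    if 165<q[1]<215 and q[0]>300: print(q,onz(ct,[q],.066))
E
```

```text
[[ 0.6181 -0.2347  0.06  ]
 [ 0.5187 -0.2385  0.06  ]
 [ 0.4436 -0.2495  0.06  ]]
screw 1.1557965684039597
screw 1.1172857768838773
jaw/fence [[ 0.6148 -0.0715  0.032 ]
 [ 0.675  -0.0723  0.032 ]]
[536.6 165.7] [[ 0.7084 -0.6311  0.066 ]]
[339.6 183.6] [[0.6392 0.0228 0.066 ]]
[358.  184.1] [[ 0.6382 -0.037   0.066 ]]
[376.4 184.6] [[ 0.6372 -0.0968  0.066 ]]
[394.5 185.1] [[ 0.6362 -0.1557  0.066 ]]
```

The screw reads about 1.1 rad, which is its stop. The handle is straight and the heads are against the fence.

```bash
python3 -c "
from plant import arm, grab_frame, hand_in
print(hand_in())"
```

```text
the job is handed in; nothing more can be done
None
```

The job is handed in: the gouge is in the tray, the sleeve is on five dots, and all four heads are clamped upright (gripped at 8 N). The handle was pushed past break-over, to about 12.5 N, and sprang straight again.

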